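# Feed a push-on knob and snap it onto the bare potentiometer stud

### The job

Push the red plunger of the knob feeder right to the end of its stroke so that the black knob cap slides out from under the clear cover. Then pick the knob cap up and press it onto the bare brass stud of the potentiometer module until it clicks, keep pressing after the click until its spring washer is squeezed flat and the knob is fully home, and finish while still pressing it down there: do not let go. Leave the other things on the bench where they are.

Things in the scene. Friction and masses are not known exactly. Their poses are not given: they have to be found in the camera images.
- feeder: Aluminium knob feeder fixed to the bench: deck 190 x 70 x 12 mm, x -115 to +75; origin on the bench. +x is the way the plunger is pushed and the knob comes out. A clear cover (walls y +-21 to +-25, roof top 53 above the bench) spans x -40 to +4; the knob starts under it on the deck at x about -15. Beyond x = 4 the deck is open from above.
- out_place (a point): point on the open part of the feeder's deck, 12 mm above the bench (feeder x = 42, y = 0), where the knob stands, within about 6 mm, after a full push; it stays there when the plunger springs back. The deck's curbs are only 4 high, 21 mm to either side and 29 mm beyond.
- plunger (a joint): travel of the feeder's sprung plunger in m along the feeder's +x: 0 = out (at rest), 0.060 = pushed fully in, against a hard stop. Spring 2 N at the start, 5 N at the end, plus a little friction of the knob; it springs back when let go.
- push_plate (a point): middle of the rear (pushed) face of the plunger's upright red plate, 50 mm above the bench; the plate is 8 mm thick (feeder x), 40 wide (feeder y), its top edge 64 above the bench. It moves with the plunger; push along the feeder's +x. The space behind the plate is free.
- cap: The black push-on knob cap, about 35 g, loose, upright: origin at the centre of its open underside, z up. Round: a skirt 38 mm in diameter and 3 thick at the bottom, above it a barrel 29 in diameter up to 34 height (grasp it here). The mouth in the underside is 15 in diameter and 3 deep, widening inside to 22, cavity 20 deep. Any yaw will do.
- module_a: Potentiometer module with the BARE stud: blue box 80 x 80 x 45 mm with white top, fixed to the bench, origin at the centre of its underside, z up. Which of the two module places it occupies varies.
- stud_foot (a point): foot of the brass stud, centre of module_a's top face, 45 mm above the bench. The upright stud is 12 mm in diameter, tapering to 5 at its tip, 24 above this point. Cap underside heights above this point: 18 it meets the balls, about 16 hardest, 13 to 9 the click, 8 it meets the spring washer, 4 fully home (washer flat). Let go, the knob springs back up to about 8.
- balls (a point): centre of the ring of four sprung steel balls that stick out of the stud to a diameter of 19 mm, 14.5 above the stud's foot. Pressing the cap's mouth over them takes about 10 N (up to 15); then the force drops and for 4 mm the cap is even drawn down with up to 8 N (the click) and the balls hold the cap from inside.
- washer (a joint): how far the spring washer (disc 32 mm in diameter round the stud) is squeezed, m: 0 = free, 0.004 = flat on its hard stop. Spring 2 N at first, 8 N when flat.
- module_b: The second potentiometer module, the same blue box 80 x 80 x 45 mm, already fitted with a black knob (38 in diameter, top 83 above the bench), fixed; origin at the centre of its underside. Not to be used.
- multimeter: Bystander: yellow multimeter 85 x 170 x 36 mm lying on the bench, origin at the centre of its underside.
- breadboard: Bystander: clear acrylic breadboard 65 x 170 x 11 mm, origin at the centre of its underside.
- spare_knob: Bystander: small black knob 24 mm in diameter, 18 high, standing on the bench, origin at the centre of its underside. It is not the one to fit.
- screwdriver: Bystander: screwdriver 170 mm long lying along its x on the bench, origin under its middle.

How it is judged:
On the way, in this order (a step that is already met when the one before it is completed fails the run):
1. the feeder's plunger is pushed to within 3 mm of the end of its 60 mm stroke (value of joint plunger above 0.057 m), for 0.05 s.
2. the knob cap is picked up off the feeder (height (world z) of cap above 0.05 m and contact force between the fingers and cap above 0.5 N), for 0.1 s.
3. the knob cap has clicked onto the stud (its lip is below the balls) (z of cap in the frame of stud_foot below 0.0095 m and horizontal distance between cap and stud_foot below 0.003 m and angle between cap's own z axis and vertical below 0.12 rad), for 0.05 s.
At the end, for the whole second after the job is handed in: The knob cap sits on the bare stud, upright (within 7 degrees) and centred (within 3 mm), its underside no more than 5.5 mm above the stud's foot and the spring washer squeezed by more than 2.5 of its 4 mm, with the fingers still pressing or holding it (over 3 N) at rest (z of cap in the frame of stud_foot below 0.0055 m and value of joint washer above 0.0025 m and horizontal distance between cap and stud_foot below 0.003 m and angle between cap's own z axis and vertical below 0.12 rad and contact force between the fingers and cap above 3 N and linear speed of cap below 0.02 m/s); the arm keeps its last pose, push and grip.
It fails at once if a bystander on the bench is moved by more than 25 mm (distance of any of multimeter, breadboard, spare_knob, screwdriver from where it was at the start of the episode above 0.025 m).
It also fails if it takes over 54 s, if anything falls off the work surface, if the arm or the gripper's body presses on something with over 40 N, if the wrist force passes 120 N, or if a joint passes its speed limit or range.

### The arm

A 7-joint arm with a two-finger parallel gripper is mounted at the origin on the work surface. World frame = base frame: x ahead of the robot, y to its left, z up, the work surface at z = 0. Lengths are in m, angles in rad, forces in N, time in s.
With the tool pointing down it reaches from about 0.425 to 0.875 m from the base axis. Payload 9.9 kg.
Tool frame: the origin (TCP) lies on the centre line of the jaws, within the pads' length; the fingertips stand 14 mm ahead of it and the grasp point (between the pads) lies 5 mm behind it; z points along the fingers, y is the line along which they close (so a half turn about z gives the same grasp; the last joint's range is limited). The gripper opens to 85 mm and grips with 20 to 120 N. Pads are 22 mm wide; open, the fingers measure 114 mm over their backs; the gripper's body (76 mm by 85 mm) begins 54 mm behind the grasp point. The pads swing forward as they close: fully open they stand 13 mm farther back than shut.
Start: joints at [-1.253, 0.576, 0.025, 1.437, -0.015, 1.129, -0.057], TCP at [0.264, 0.621, 0.245] pointing down, gripper open.
Joint ranges: [-2.76, 2.76], [-0.34, 2.15], [-1.52, 1.57], [0.19, 2.46], [-1.09, 4.23], [0.17, 1.99], [-2.82, 2.82]. Speed limits (rad/s): [2.22, 2.22, 3.01, 3.01, 3.14, 3.14, 3.14].

### API

Orientations are given as a unit quaternion [x, y, z, w].
In Python, from bench import monitor, imaging, ctrl gives the robot as it stands.
- The arm moves only by the tool apply_moves, never from a script. Its argument "commands" is a list of rows, each a list of 2 entries, a list of its own where there are three numbers: the shift along the tool's x, y, z scaled (see below), then the turn, a rotation vector about the tool's x, y, z scaled (see below). A call has 1 to 10 rows; each row is the pose to reach, as a shift and turn from the pose commanded when the call began, along the tool's axes at that moment, turning the shorter way round; what a row does not reach only later rows make up. The controller multiplies each number of a shift by 0.3 m and each number of a turn by pi rad. A row lasts 1/12 s, in which the tool goes at most 41.7 mm and 7.16 degrees, less where a joint would pass 70% of its speed; a pose out of reach is approached as far as the arm can. A call with a number of a shift or a turn outside -1 to 1 is refused whole. A call with a gripper value outside its range is refused whole. "gripper" is the closure, from -1 (fully open) to 1 (shut), set as the call begins (left out, the last holds). The fingers move at their own pace and stop on an object; "squeeze" is the grip in N (left out, the last holds). Time passes only in rows, so rows that repeat a pose let the fingers close. It gives the time, the measured TCP pose, the force, the opening and the grip force at its end, in the units of the state.
- monitor.get_obs(): the state, without advancing time (a new reading comes with each control period).
- imaging.grab_frame(name): name is "scene" or "side" or "wrist"; returns the picture (384x512x3 uint8, red, green, blue); there is no depth.
- imaging.camera_params(name): a dict with "fx", "fy", "cx", "cy" (pixels), "R" (3x3) and "t" (3): a world point X has camera coordinates R X + t; the wrist camera has in their place "hand_eye" (4x4, takes a point from camera to tool coordinates, whose origin is the TCP and whose axes are the flange's). Camera axes: x right, y down, z forward; pixel columns grow to the right and rows downward; lengths in m; the calibration is good to about 2 mm. A picture is of the moment at which its call begins: read the wrist's pose just before it. camera_params takes no time and is no camera call.
- ctrl.sign_off(): hands the job in; it is judged then, once.
The state is a dict: "time": time; "qpos": joint angles; "qvel": joint speeds; "joint_efforts": joint torques, N m; "tool_pos": TCP position; "orientation": TCP orientation; "wrist_force": force on the tool from outside, world axes, zero at the start; "wrist_torque": the same for the moment, N m; "width": opening from 0.0 (shut) to 1.0 (fully open); "grip_force": force on a finger pad.
Only numpy, scipy, OpenCV 4.12 (cv2) and the standard library are available. Lean on these libraries where they do the work, as an engineer would, in place of code of your own. Each camera call takes 0.05 s, during which the arm holds its last target. There are 200 camera calls.

## Working session

There is one attempt and no reset: what is moved stays moved. The work goes in short steps, Python scripts to look and compute and a tool call to move; the robot and the scene stay as the last step left them, time stands still between calls to the robot, and variables do not carry over. Pictures are saved under pics/ and viewed, at most 10 in all, crops included, and the job is handed in when it is done.

Besides the shell and the picture viewer there is one more tool, called after ">>>" as name([rows], argument=value, ...), one row to a line, values as JSON. apply_moves: Moves the arm, as the interface text tells. Its arguments: {"type":"object","properties":{"commands":{"type":"array"},"gripper":{"type":"number"},"squeeze":{"type":"number"}},"required":["commands"]}

```bash
mkdir -p pics; ls; python3 - <<'E'
from bench import monitor, imaging
import cv2,json,numpy as np
o=monitor.get_obs();print({k:np.round(v,4).tolist() for k,v in o.items()})
for n in("scene","side","wrist"):
    f=imaging.grab_frame(n);cv2.imwrite(f"pics/{n}0.png",f[:,:,::-1]);print(n,{k:np.round(v,4).tolist() for k,v in imaging.camera_params(n).items()})
a=cv2.imread("pics/scene0.png");b=cv2.imread("pics/side0.png")
cv2.imwrite("pics/s0big.png",cv2.resize(a,(800,600),interpolation=cv2.INTER_CUBIC))
cv2.imwrite("pics/d0big.png",cv2.resize(b,(800,600),interpolation=cv2.INTER_CUBIC))
E
```

```text
pics
{'time': 0.0, 'qpos': [-1.2528, 0.5765, 0.0248, 1.4379, -0.015, 1.129, -0.0565], 'qvel': [0.0004, -0.0001, 0.0032, 0.0008, -0.0008, -0.0009, 0.0005], 'joint_efforts': [-0.0, -76.5776, 2.2506, -28.5948, 0.0153, 0.0128, -0.0], 'tool_pos': [0.2638, 0.6208, 0.2444], 'orientation': [0.1995, 0.9799, -0.0008, -0.0001], 'wrist_force': [-0.0156, 0.3917, 0.8169], 'wrist_torque': [-0.0393, -0.0241, -0.0043], 'grip_force': 0.0, 'width': 0.9985}
scene {'fx': 410.6387, 'fy': 410.6387, 'cx': 253.4947, 'cy': 192.9866, 'R': [[-0.2375, 0.9711, -0.0224], [0.5754, 0.122, -0.8087], [-0.7827, -0.2049, -0.5877]], 't': [0.2427, -0.2936, 1.5149]}
side {'fx': 373.5925, 'fy': 373.5925, 'cx': 255.6598, 'cy': 190.9422, 'R': [[0.8507, -0.5252, -0.0234], [-0.3371, -0.5108, -0.7909], [0.4034, 0.6806, -0.6116]], 't': [-0.5648, 0.2359, 0.7258]}
wrist {'fx': 341.3396, 'fy': 341.3396, 'cx': 251.1031, 'cy': 189.8141, 'hand_eye': [[-0.0003, -0.9559, -0.2939, 0.075], [1.0, -0.0005, 0.0007, 0.0001], [-0.0008, -0.2939, 0.9559, -0.1287], [0.0, 0.0, 0.0, 1.0]]}
```

View pics/s0big.png

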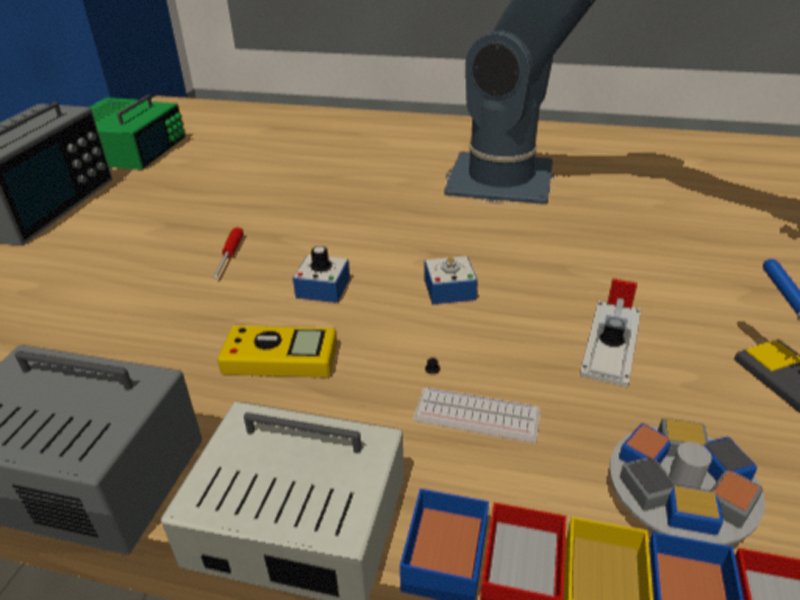

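View pics/d0big.png

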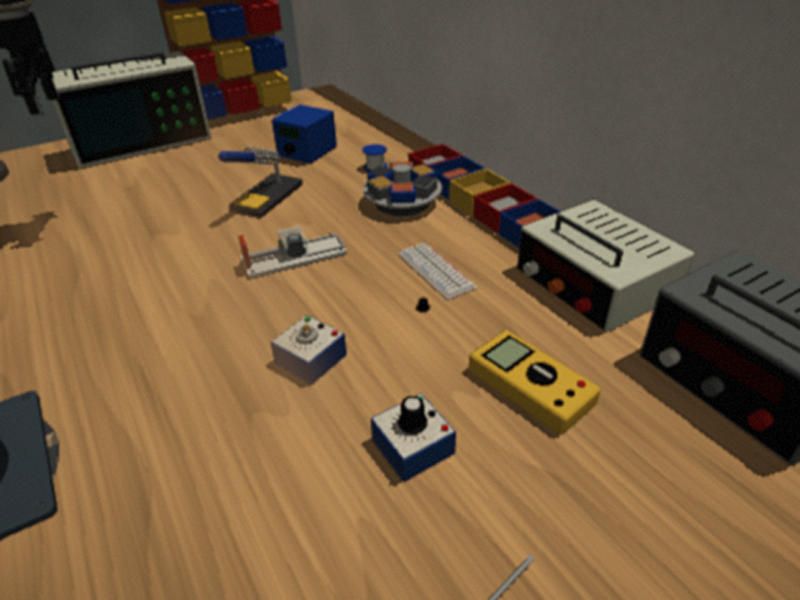

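```bash
python3 - <<'E'
import cv2,numpy as np
a=cv2.imread("pics/scene0.png");b=cv2.imread("pics/side0.png")
t=lambda im,x,y:cv2.resize(im[y:y+75,x:x+100],(400,300),interpolation=cv2.INTER_CUBIC)
cv2.imwrite("pics/crops0.png",np.vstack([np.hstack([t(a,345,173),t(a,240,145)]),np.hstack([t(b,137,120),t(b,150,180)])]))
E
```

```text
(no output)
```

View pics/crops0.png

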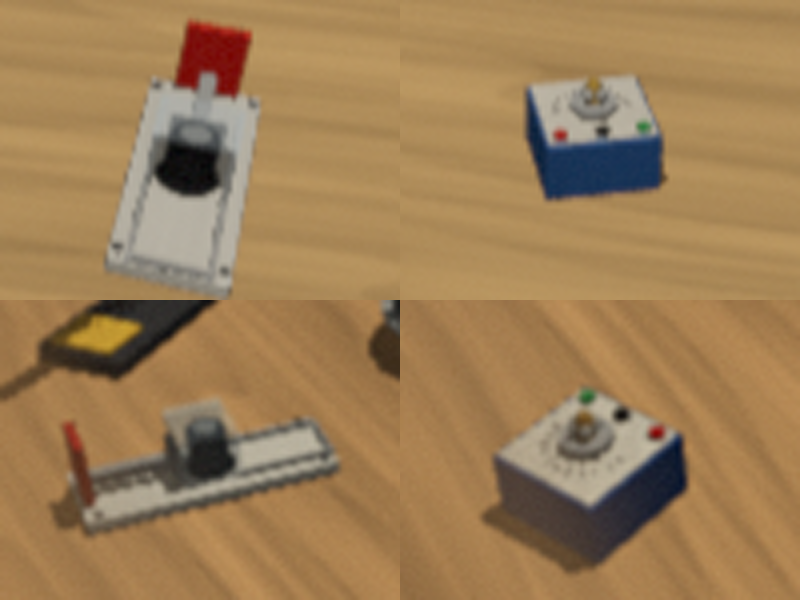

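```bash
cat > h.py <<'E'
from bench import monitor, imaging
import cv2,numpy as np
from scipy.optimize import least_squares
from scipy.spatial.transform import Rotation as Ro
def proj(n,X):
    p=imaging.camera_params(n);c=np.atleast_2d(X)@np.array(p["R"]).T+p["t"]
    return np.c_[p["fx"]*c[:,0]/c[:,2]+p["cx"],p["fy"]*c[:,1]/c[:,2]+p["cy"]]
def wproj(X,o=None):
    o=o or monitor.get_obs();p=imaging.camera_params("wrist");H=np.array(p["hand_eye"])
    t=Ro.from_quat(o["orientation"]).inv().apply(np.atleast_2d(X)-o["tool_pos"])
    c=(t-H[:3,3])@H[:3,:3]
    return np.c_[p["fx"]*c[:,0]/c[:,2]+p["cx"],p["fy"]*c[:,1]/c[:,2]+p["cy"]]
def place(v,M):
    M=np.atleast_2d(M);c,s=np.cos(v[2]),np.sin(v[2])
    return np.c_[v[0]+c*M[:,0]-s*M[:,1],v[1]+s*M[:,0]+c*M[:,1],M[:,2]]
def delta(target,R=None):
    o=monitor.get_obs();q=Ro.from_quat(o["orientation"])
    print("shift",np.round(q.inv().apply(np.array(target)-o["tool_pos"])/0.3,4))
    if R is not None: print("turn",np.round((q.inv()*R).as_rotvec()/np.pi,4))
E
python3 - <<'E'
from h import *
def fit(name,M,obs,v0):
    M=np.array(M)/1000.
    def r(v):
        return np.concatenate([(proj(n,place(v,M[i]))-np.array(p)).ravel() for n,i,p in obs])
    s=least_squares(r,v0,loss='soft_l1');print(name,s.x,'res',np.round(r(s.x),1))
off=dict(a=(345,173),b=(240-100,145),c=(137,120-75),d=(150-100,180-75))
P=lambda k,x,y:(x/4+off[k][0],y/4+off[k][1])
F=[(-115,-35,12),(-115,35,12),(75,35,12),(75,-35,12),(-79,-20,64),(-79,20,64)]
obs=[("scene",i,P('a',*p)) for i,p in zip([0,1,2,3],[(152,77),(260,97),(230,290),(107,265)])]
obs+=[("side",i,P('c',*p)) for i,p in zip([0,3,2],[(86,520),(338,462),(310,418)])]
fit("feeder",F,obs,[.6,.2,0])
A=[(-40,-40,45),(-40,40,45),(40,40,45),(40,-40,45),(0,0,69),(40,-40,0),(40,40,0)]
obs=[("scene",i,P('b',*p)) for i,p in zip([0,1,2,3,4,5,6],[(527,88),(637,75),(662,135),(545,148),(594,80),(548,198),(660,186)])]
obs+=[("side",i,P('d',*p)) for i,p in zip([1,2,3,0,4],[(587,388),(684,432),(590,508),(496,456),(584,413)])]
fit("modA",A,obs,[.5,0,0])
E
```

```text
feeder [ 0.59526376  0.23805151 -0.14296951] res [-0.4 -0.1  0.2  0.3  0.3 -0.7 -0.6 -1.8  0.2 -0.4  0.4 -1.7 -0.  -1.6]
modA [ 0.48187266 -0.03613716 -1.16499997] res [ 26.2  -4.1   6.2  14.7 -29.5   3.1  -6.2 -16.1  -0.9  -0.5  -7.  -15.2
 -29.2   4.1  -1.2  -1.9  -0.   -1.    0.5  -0.1  -1.9  -0.6  -0.5  -1. ]
```

```bash
python3 - <<'E'
from h import *
A=np.array([(-40,-40,45),(-40,40,45),(40,40,45),(40,-40,45),(0,0,69),(40,-40,0),(40,40,0)])/1000
def r(v):
    S=[(527,88),(637,75),(662,135),(545,148),(594,80),(548,198),(660,186)]
    D=[(590,508),(496,456),(587,388),(684,432),(584,413)]
    return np.r_[(proj("scene",place(v,A))-(np.array(S)/4+(140,145))).ravel(),(proj("side",place(v,A[:5]))-(np.array(D)/4+(50,105))).ravel()]
s=least_squares(r,[.5,0,0],loss='soft_l1');print(s.x,np.round(r(s.x),1))
v=[.5953,.238,-.143]
print("plate",place(v,[(-83-8,0,.05)]))
for n,p in (("push", (-.075,0,.064)),("out",(.042,0,.012))): print(n,place(v,[p]))
# rear plate pixel positions in scene: crop(a) top edge (188,22)-(250,33)
for x in (-.15,-.14,-.13,-.12,-.11,-.1): print(x,(proj("scene",place(v,[(x,-.02,.064),(x,.02,.064)]))-(345,173)).ravel()*4)
for x in (-.15,-.13,-.11): print(x,((proj("side",place(v,[(x,-.02,.064),(x,.02,.064)]))-(137,45))*4).ravel())
E
```

```text
[ 0.48236179 -0.03522056  0.38464545] [-1.2 -1.2 -0.7 -0.6  0.1  0.  -0.3 -0.2 -0.6 -0.3 -1.2  1.1 -0.3  1.
 -0.  -0.4 -1.8 -1.2 -0.6 -2.2  0.  -1.  -0.5 -1.3]
plate [[-8.94758549e+01  1.32066949e+01  5.00000000e-02]]
push [[0.52106553 0.24868848 0.064     ]]
out [[0.6368713  0.23201445 0.012     ]]
-0.15 [194.0219324  -12.21670832 257.65929312  -0.82860592]
-0.14 [192.19668539  -4.40724651 256.25965779   7.15348065]
-0.13 [190.34590552   3.51145969 254.84020959  15.24855959]
-0.12 [188.46905324  11.54171871 253.4005248   23.45904725]
-0.11 [186.56557371  19.68590449 251.94016757  31.78742936]
-0.1 [184.63489624  27.94645879 250.45868942  40.23626354]
-0.15 [ 17.97913806 457.73284539   8.08373878 429.94034811]
-0.13 [ 47.12539715 450.93567947  36.48513515 423.48790869]
-0.11 [ 75.93307802 444.21747299  64.5656228  417.10837569]
```

```bash
cat >> h.py <<'E'
V=[.5953,.238,-.143]; MA=[.4824,-.0352,.3846]
def down(yaw): # tool y axis at angle yaw+90deg, tool x = -(dir yaw)
    c,s=np.cos(yaw),np.sin(yaw)
    return Ro.from_matrix(np.array([[-c,-s,0],[-s,c,0],[0,0,-1.]]))
E
python3 - <<'E'
from h import *
delta(place(V,[(-.147,0,.15)])[0],down(V[2]))
E
```

```text
shift [-1.0423 -0.8678  0.3167]
turn [-0.0004 -0.     -0.0824]
```

>>> apply_moves([
  [[-0.13,-0.11,0.03],[0,0,-0.02]],
  [[-0.26,-0.22,0.06],[0,0,-0.04]],
  [[-0.39,-0.33,0.1],[0,0,-0.06]],
  [[-0.5,-0.42,0.15],[0,0,-0.08]],
  [[-0.6,-0.5,0.18],[0,0,-0.0824]],
  [[-0.7,-0.58,0.22],[0,0,-0.0824]],
  [[-0.8,-0.67,0.25],[0,0,-0.0824]],
  [[-0.9,-0.75,0.28],[0,0,-0.0824]],
  [[-1.0,-0.83,0.3],[0,0,-0.0824]],
  [[-1.0,-0.8678,0.3167],[0,0,-0.0824]],
], gripper=1)

```text
time: 0.98
tool_pos: [0.4406, 0.2616, 0.1501]
orientation: [0.073, 0.997, 0.0, 0.001]
wrist_force: [0.3, -0.0, 0.3]
width: 0.002
grip_force: 0.0
```

```bash
python3 - <<'E'
from h import *
o=monitor.get_obs();print(o["tool_pos"],o["time"],o["wrist_force"])
f=imaging.grab_frame("wrist");cv2.imwrite("pics/w1.png",cv2.resize(f[:,:,::-1],(768,576)))
delta(place(V,[(-.147,0,.15)])[0],down(V[2]));delta(place(V,[(-.147,0,.049)])[0],down(V[2]))
F=np.array([(-115,-35,12),(-115,35,12),(75,35,12),(75,-35,12),(-112,-20,64),(-112,20,64)])/1000
print(wproj(place(V,F))*1.5)
E
```

```text
[0.44060691 0.26162692 0.15010576] 0.9833 [ 0.26554774 -0.03750328  0.26215776]
shift [-0.0282  0.022  -0.0062]
turn [-0.0021 -0.0001 -0.0028]
shift [-0.0283  0.0243  0.3305]
turn [-0.0021 -0.0001 -0.0028]
[[327.74676771 342.9454019 ]
 [452.59751857 342.20330888]
 [442.78099449 604.21489913]
 [338.25119828 604.39528626]
 [349.31644508 393.63983583]
 [435.27979702 393.19933997]]
```

View pics/w1.png

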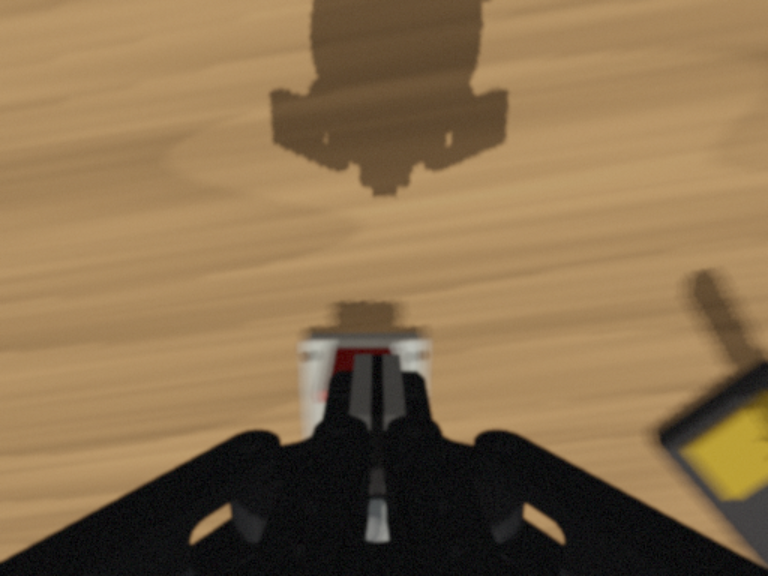

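>>> apply_moves([
  [[-0.028,0.022,0],[0.002,0,-0.003]],
  [[-0.028,0.022,0],[0.002,0,-0.003]],
  [[-0.028,0.022,0],[0.002,0,-0.003]],
  [[-0.028,0.022,0],[0.002,0,-0.003]],
])

```text
time: 1.37
tool_pos: [0.4469, 0.2703, 0.1502]
orientation: [0.066, 0.998, -0.003, -0.0]
wrist_force: [-0.7, -0.0, 0.0]
width: 0.004
grip_force: 0.0
```

```bash
python3 - <<'E'
from h import *
o=monitor.get_obs();print(o["tool_pos"],o["time"])
f=imaging.grab_frame("wrist");cv2.imwrite("pics/w2.png",cv2.resize(f[150:384,60:372,::-1],(800,600)))
F=np.array([(-115,-35,12),(-115,35,12),(75,35,12),(75,-35,12),(-112,-20,64),(-112,20,64)])/1000
print((wproj(place(V,F),o)-(60,150))*800/312)
delta(place(V,[(-.147,0,.15)])[0],down(V[2]))
E
```

```text
[0.44687225 0.27031859 0.15024516] 1.3667
[[351.35743773 185.82117259]
 [564.06949063 188.29841691]
 [547.05478635 636.75985657]
 [368.86905402 634.49199911]
 [376.7827665  269.91661887]
 [523.14514137 271.65073198]]
shift [-0.0149 -0.0361  0.0012]
turn [-0.002  -0.0001  0.0034]
```

View pics/w2.png

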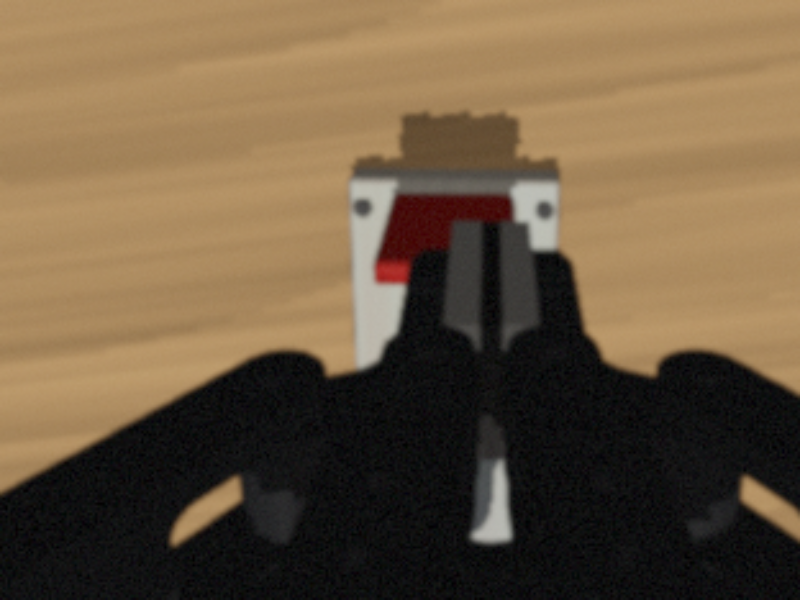

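>>> apply_moves([
  [[-0.01,-0.04,0.1],[0,0,0.0034]],
  [[-0.01,-0.04,0.2],[0,0,0.0034]],
  [[-0.01,-0.04,0.28],[0,0,0.0034]],
  [[-0.01,-0.04,0.337],[0,0,0.0034]],
  [[-0.01,-0.04,0.337],[0,0,0.0034]],
  [[-0.01,-0.04,0.337],[0,0,0.0034]],
])

```text
time: 1.92
tool_pos: [0.448, 0.2569, 0.049]
orientation: [0.072, 0.997, -0.004, -0.001]
wrist_force: [0.1, 0.5, 0.2]
width: -0.003
grip_force: 0.0
```

```bash
python3 - <<'E'
from h import *
V[0]-=.0015;V[1]-=.001
o=monitor.get_obs();print(o["time"])
delta(place(V,[(-.147,0,.049)])[0],down(V[2]));delta(place(V,[(-.063,0,.049)])[0],down(V[2]))
E
```

```text
1.9167
shift [-0.0005  0.0035 -0.    ]
turn [-0.0024 -0.0004 -0.0001]
shift [-0.2805  0.0035 -0.0004]
turn [-0.0024 -0.0004 -0.0001]
```

>>> apply_moves([
  [[-0.03,0.003,0],[0,0,0]],
  [[-0.06,0.003,0],[0,0,0]],
  [[-0.09,0.003,0],[0,0,0]],
  [[-0.12,0.003,0],[0,0,0]],
  [[-0.15,0.003,0],[0,0,0]],
  [[-0.18,0.003,0],[0,0,0]],
  [[-0.2,0.003,0],[0,0,0]],
  [[-0.22,0.003,0],[0,0,0]],
  [[-0.24,0.003,0],[0,0,0]],
  [[-0.24,0.003,0],[0,0,0]],
])

```text
time: 2.75
tool_pos: [0.5211, 0.247, 0.0491]
orientation: [0.072, 0.997, -0.003, -0.0]
wrist_force: [-4.5, 1.8, 3.5]
width: -0.004
grip_force: 2.3
```

>>> apply_moves([
  [[-0.01,0,0],[0,0,0]],
  [[-0.02,0,0],[0,0,0]],
  [[-0.03,0,0],[0,0,0]],
  [[-0.03,0,0],[0,0,0]],
])

```text
time: 3.08
tool_pos: [0.5289, 0.2458, 0.0491]
orientation: [0.072, 0.997, -0.003, -0.001]
wrist_force: [-5.9, 1.4, 2.4]
width: 0.001
grip_force: 2.5
```

>>> apply_moves([
  [[-0.007,0,0],[0,0,0]],
  [[-0.01,0,0],[0,0,0]],
  [[-0.01,0,0],[0,0,0]],
])

```text
time: 3.33
tool_pos: [0.5299, 0.2457, 0.049]
orientation: [0.072, 0.997, -0.004, -0.002]
wrist_force: [-9.4, 2.0, 6.7]
width: 0.001
grip_force: 4.9
```

>>> apply_moves([
  [[-0.007,0,0],[0,0,0]],
  [[-0.01,0,0],[0,0,0]],
  [[-0.01,0,0],[0,0,0]],
])

```text
time: 3.58
tool_pos: [0.53, 0.2457, 0.0489]
orientation: [0.071, 0.997, -0.004, -0.004]
wrist_force: [-19.5, 2.2, 13.8]
width: 0.001
grip_force: 9.8
```

>>> apply_moves([
  [[0.06,0,0],[0,0,0]],
  [[0.14,0,0],[0,0,0]],
  [[0.24,0,0],[0,0,0]],
  [[0.3,0,0],[0,0,0]],
  [[0.3,0,-0.1],[0,0,0]],
  [[0.3,0,-0.22],[0,0,0]],
  [[0.25,0,-0.34],[0,0,0]],
  [[0.15,0,-0.45],[0,0,0]],
  [[0.15,0,-0.45],[0,0,0]],
  [[0.15,0,-0.45],[0,0,0]],
], gripper=-1)

```text
time: 4.42
tool_pos: [0.4937, 0.2521, 0.1864]
orientation: [0.073, 0.997, -0.002, 0.003]
wrist_force: [-0.5, -0.5, -0.5]
width: 1.001
grip_force: 0.0
```

```bash
python3 - <<'E'
from h import *
V[0]-=.0015;V[1]-=.001
o=monitor.get_obs();print(o["time"],o["tool_pos"])
f=imaging.grab_frame("wrist");g=imaging.grab_frame("scene");d=imaging.grab_frame("side")
cv2.imwrite("pics/c3.png",np.vstack([np.hstack([cv2.resize(f[:,:,::-1],(400,300)),cv2.resize(g[173:248,345:445,::-1],(400,300),interpolation=2)]),
 np.hstack([cv2.resize(d[120:195,137:237,::-1],(400,300),interpolation=2),np.zeros((300,400,3),np.uint8)])]))
np.save("w3.npy",f);np.save("s3.npy",g);np.save("d3.npy",d)
C=place(V,[(.042,0,.046),(.042,0,.012)])
print(wproj(C,o)*400/512,(proj("scene",C)-(345,173))*4,(proj("side",C)-(137,120))*4+(0,300))
delta(place(V,[(.042,0,.15)])[0],down(V[2]))
E
```

```text
4.4167 [0.49368059 0.252058   0.18636688]
[[196.32045612 254.69217733]
 [196.3737848  237.29120904]] [[182.71002191 189.64091087]
 [172.62533531 234.25407408]] [[277.40093664 405.34493978]
 [282.07287251 444.11910124]]
shift [-0.4914  0.0014  0.1092]
turn [-0.0025 -0.0005 -0.0003]
```

View pics/c3.png

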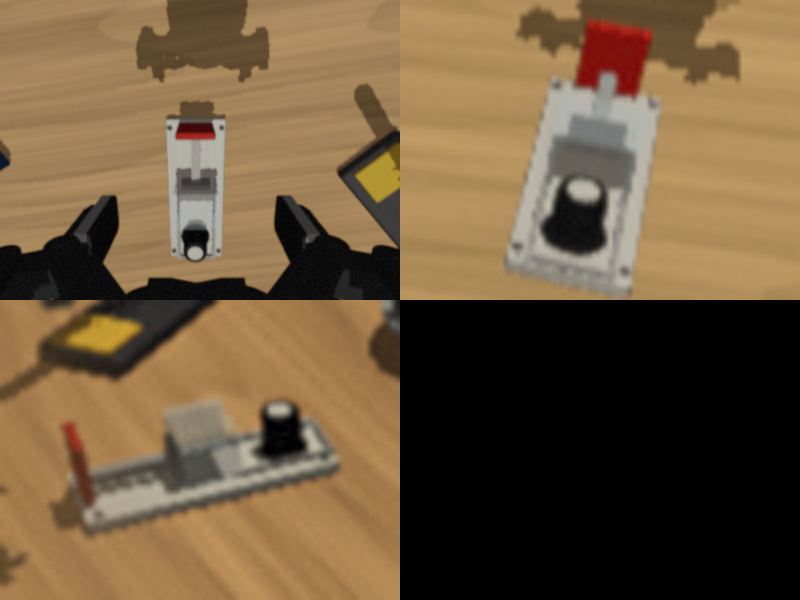

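>>> apply_moves([
  [[-0.12,0,0.02],[-0.0025,0,0]],
  [[-0.25,0,0.06],[-0.0025,0,0]],
  [[-0.37,0,0.11],[-0.0025,0,0]],
  [[-0.46,0,0.17],[-0.0025,0,0]],
  [[-0.49,0,0.25],[-0.0025,0,0]],
  [[-0.49,0.001,0.32],[-0.0025,0,0]],
  [[-0.49,0.001,0.36],[-0.0025,0,0]],
  [[-0.49,0.001,0.36],[-0.0025,0,0]],
  [[-0.49,0.001,0.36],[-0.0025,0,0]],
])

```text
time: 5.32
tool_pos: [0.6347, 0.2313, 0.0754]
orientation: [0.072, 0.997, 0.0, -0.001]
wrist_force: [0.7, 0.1, 0.4]
width: 0.998
grip_force: 0.0
```

```bash
python3 - <<'E'
from h import *
V[0]-=.0015;V[1]-=.001
delta(place(V,[(.042,0,.031)])[0],down(V[2]))
E
```

```text
shift [-0.0027 -0.0006  0.1479]
turn [ 0.0001 -0.0007 -0.    ]
```

>>> apply_moves([
  [[-0.002,0,0.05],[0,0,0]],
  [[-0.002,0,0.1],[0,0,0]],
  [[-0.002,0,0.13],[0,0,0]],
  [[-0.002,0,0.148],[0,0,0]],
  [[-0.002,0,0.148],[0,0,0]],
])

```text
time: 5.73
tool_pos: [0.6362, 0.2311, 0.0317]
orientation: [0.072, 0.997, 0.001, -0.0]
wrist_force: [0.8, -0.4, 0.3]
width: 1.002
grip_force: 0.0
```

>>> apply_moves([
  [[0,0,0],[0,0,0]],
  [[0,0,0],[0,0,0]],
  [[0,0,0],[0,0,0]],
  [[0,0,0],[0,0,0]],
  [[0,0,0],[0,0,0]],
  [[0,0,0],[0,0,0]],
  [[0,0,0],[0,0,0]],
  [[0,0,0],[0,0,0]],
], gripper=1, squeeze=70)

```text
time: 6.4
tool_pos: [0.637, 0.2311, 0.0326]
orientation: [0.072, 0.997, 0.001, 0.001]
wrist_force: [-0.3, -0.1, 6.1]
width: 0.317
grip_force: 68.7
```

>>> apply_moves([
  [[0,0,-0.04],[0,0,0]],
  [[0,0,-0.1],[0,0,0]],
  [[0,0,-0.2],[0,0,0]],
  [[0,0,-0.3],[0,0,0]],
  [[0,0,-0.4],[0,0,0]],
  [[0,0,-0.4],[0,0,0]],
  [[0,0,-0.4],[0,0,0]],
])

```text
time: 6.98
tool_pos: [0.6377, 0.2311, 0.1547]
orientation: [0.072, 0.997, 0.002, 0.002]
wrist_force: [-0.3, -0.1, -1.6]
width: 0.314
grip_force: 68.8
```

```bash
python3 - <<'E'
from h import *
o=monitor.get_obs();print(o["time"],o["tool_pos"],o["wrist_force"],o["grip_force"],o["width"])
f=imaging.grab_frame("wrist");g=imaging.grab_frame("scene");d=imaging.grab_frame("side")
G=proj("scene",[o["tool_pos"]])[0].astype(int);D=proj("side",[o["tool_pos"]])[0].astype(int)
t=lambda im,c:cv2.resize(im[c[1]-37:c[1]+38,c[0]-50:c[0]+50,::-1],(400,300),interpolation=2)
print(G,D)
cv2.imwrite("pics/c4.png",np.vstack([np.hstack([cv2.resize(f[:,:,::-1],(400,300)),t(g,G)]),
 np.hstack([t(d,D),np.zeros((300,400,3),np.uint8)])]))
delta([MA[0],MA[1],.16],down(V[2]))
E
```

```text
6.9833 [0.63767425 0.23107307 0.15471387] [-0.339566   -0.07712997 -1.61521092] 68.7780589069007 0.3136558525268887
[399 181] [203 112]
shift [ 0.3792 -0.9498 -0.03  ]
turn [ 0.0002 -0.0005 -0.0004]
```

View pics/c4.png

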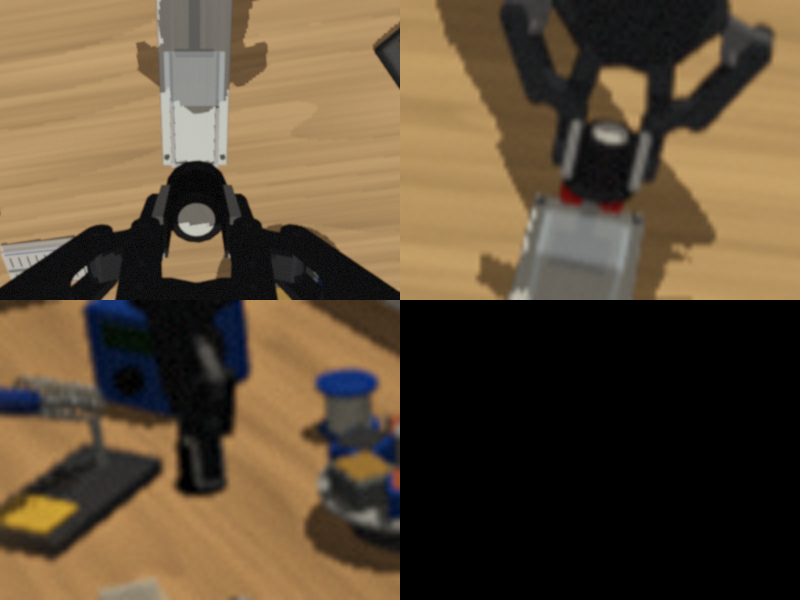

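>>> apply_moves([
  [[0.02,-0.12,-0.02],[0,0,0]],
  [[0.04,-0.24,-0.04],[0,0,0]],
  [[0.06,-0.36,-0.05],[0,0,0]],
  [[0.08,-0.48,-0.05],[0,0,0]],
  [[0.1,-0.6,-0.05],[0,0,0]],
  [[0.13,-0.72,-0.05],[0,0,0]],
  [[0.16,-0.84,-0.05],[0,0,0]],
  [[0.18,-0.95,-0.05],[0,0,0]],
  [[0.18,-0.95,-0.05],[0,0,0]],
  [[0.18,-0.95,-0.05],[0,0,0]],
])

```text
time: 7.97
tool_pos: [0.541, -0.046, 0.1656]
orientation: [0.074, 0.997, 0.0, -0.001]
wrist_force: [-0.7, 1.0, -0.3]
width: 0.312
grip_force: 68.9
```

>>> apply_moves([
  [[0,0,0],[0,0,0]],
  [[0,0,0],[0,0,0]],
  [[0,0,0],[0,0,0]],
])

```text
time: 8.22
tool_pos: [0.5425, -0.042, 0.166]
orientation: [0.071, 0.997, 0.001, -0.0]
wrist_force: [0.3, 0.1, 0.2]
width: 0.313
grip_force: 68.9
```

```bash
python3 - <<'E'
from h import *
o=monitor.get_obs();print(o["time"],o["tool_pos"])
f=imaging.grab_frame("wrist");cv2.imwrite("pics/w5.png",cv2.resize(f[:,:,::-1],(800,600),interpolation=2))
k=800/512
A=np.array([(-40,-40,45),(-40,40,45),(40,40,45),(40,-40,45),(0,0,69),(0,0,45)])/1000
print("mod",wproj(place(MA,A),o)*k)
q=Ro.from_quat(o["orientation"])
T=lambda p:np.array(o["tool_pos"])+q.apply(p)
print("captop",wproj([T([x,0,-.0134]) for x in(-.004,0,.004)],o)*k)
E
```

```text
8.2167 [ 0.54246327 -0.04204532  0.16600111]
mod [[265.11364795 132.79304007]
 [421.06966129  33.93580771]
 [505.41026006 198.03204662]
 [357.95296966 281.74161534]
 [387.08058141 169.45703737]
 [387.4321729  166.00174401]]
captop [[391.71941635 462.58803433]
 [391.70923453 448.64902598]
 [391.69887002 434.45990932]]
```

View pics/w5.png

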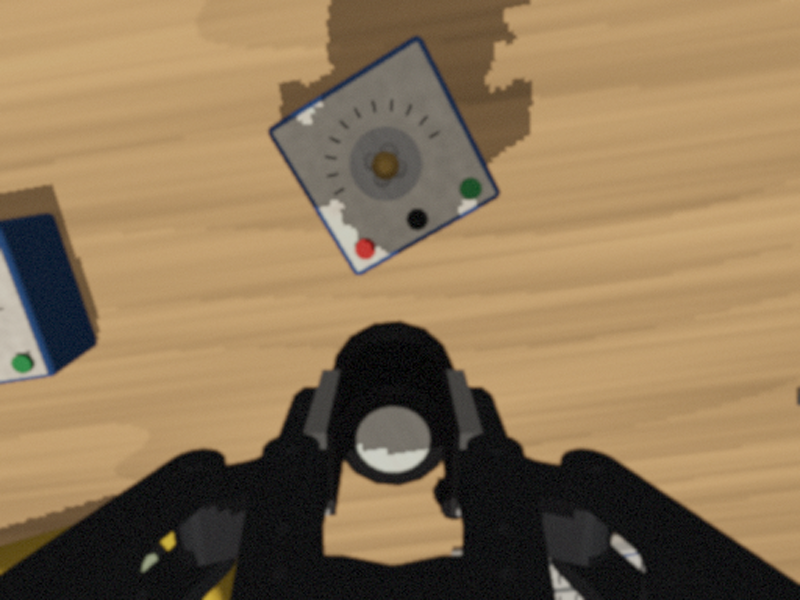

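```bash
cat >> h.py <<'E'
def mt(z,dx=-.0004,dy=-.0009):
    R=down(V[2]); return np.array([MA[0],MA[1],z])+R.apply([dx,dy,0])
E
python3 - <<'E'
from h import *
delta(mt(.098),down(V[2]))
E
```

```text
shift [ 0.2001 -0.0086  0.2271]
turn [ 0.0006 -0.0001  0.0003]
```

>>> apply_moves([
  [[0.08,-0.004,0],[0,0,0]],
  [[0.15,-0.008,0.02],[0,0,0]],
  [[0.2,-0.0086,0.06],[0,0,0]],
  [[0.2,-0.0086,0.12],[0,0,0]],
  [[0.2,-0.0086,0.18],[0,0,0]],
  [[0.2,-0.0086,0.227],[0,0,0]],
  [[0.2,-0.0086,0.227],[0,0,0]],
  [[0.2,-0.0086,0.227],[0,0,0]],
  [[0.2,-0.0086,0.227],[0,0,0]],
])

```text
time: 9.02
tool_pos: [0.483, -0.037, 0.0989]
orientation: [0.072, 0.997, 0.001, 0.0]
wrist_force: [0.2, 0.2, -0.6]
width: 0.315
grip_force: 68.9
```

```bash
python3 - <<'E'
from h import *
o=monitor.get_obs();print(o["time"],o["tool_pos"]);delta(mt(.098),down(V[2]))
g=imaging.grab_frame("scene");d=imaging.grab_frame("side")
X=np.array(o["tool_pos"])
for n,im in(("scene",g),("side",d)):
    c=proj(n,[X-[0,0,.03]])[0].astype(int);w=(25,38)
    im=im[c[1]-37:c[1]+38,c[0]-25:c[0]+25,::-1]
    cv2.imwrite(f"pics/h_{n}.png",cv2.resize(im,(400,600),interpolation=2))
    P=[X-[0,0,.0206],X+[0,0,.0134],[MA[0],MA[1],.069],[MA[0],MA[1],.045]]
    print(n,(proj(n,P)-(c-(25,37)))*8)
cv2.imwrite("pics/h.png",np.hstack([cv2.imread("pics/h_scene.png"),cv2.imread("pics/h_side.png")]))
E
```

```text
9.0167 [ 0.48298958 -0.03700968  0.09887425]
shift [0.0015 0.0027 0.0029]
turn [ 0.0005  0.0002 -0.0002]
scene [[201.9779029  278.20802967]
 [204.66039367 189.82569354]
 [206.88697686 301.42706956]
 [204.9986365  361.31044708]]
side [[196.71332116 273.57729615]
 [181.75492654 179.04162192]
 [196.14152165 295.8729228 ]
 [206.19802574 358.99145538]]
```

View pics/h.png

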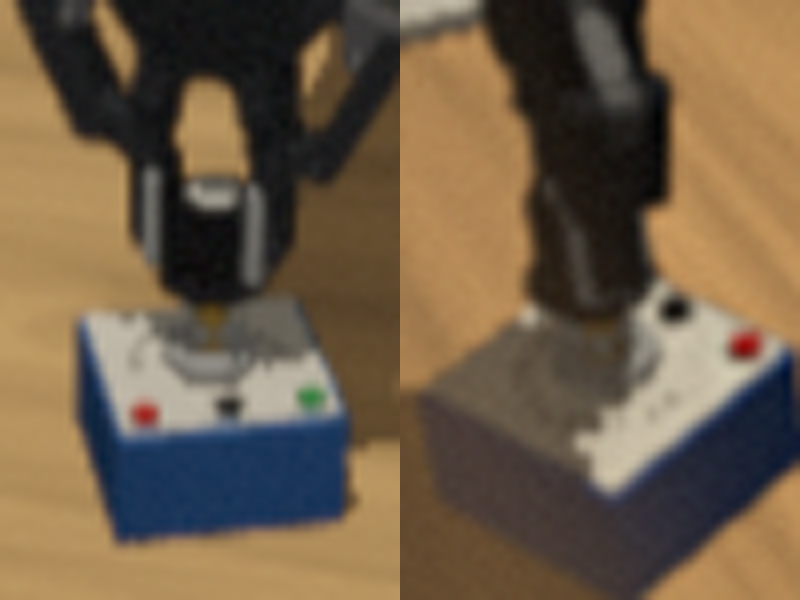

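>>> apply_moves([
  [[0.001,0.001,0.015],[0,0,0]],
  [[0.001,0.001,0.03],[0,0,0]],
  [[0.001,0.001,0.045],[0,0,0]],
  [[0.001,0.001,0.045],[0,0,0]],
  [[0.001,0.001,0.045],[0,0,0]],
])

```text
time: 9.53
tool_pos: [0.4821, -0.037, 0.0845]
orientation: [0.072, 0.997, 0.001, -0.0]
wrist_force: [0.4, 0.8, -0.4]
width: 0.316
grip_force: 68.9
```

>>> apply_moves([
  [[0,0,0.007],[0,0,0]],
  [[0,0,0.007],[0,0,0]],
  [[0,0,0.007],[0,0,0]],
])

```text
time: 9.78
tool_pos: [0.483, -0.0369, 0.083]
orientation: [0.072, 0.997, 0.001, 0.001]
wrist_force: [1.5, 0.6, 1.0]
width: 0.321
grip_force: 69.1
```

>>> apply_moves([
  [[0,0,0.007],[0,0,0]],
  [[0,0,0.007],[0,0,0]],
  [[0,0,0.007],[0,0,0]],
])

```text
time: 10.03
tool_pos: [0.4831, -0.0369, 0.0809]
orientation: [0.072, 0.997, 0.001, 0.001]
wrist_force: [3.0, 0.6, 2.5]
width: 0.314
grip_force: 69.3
```

>>> apply_moves([
  [[-0.003,0.0005,0],[0,0,0]],
  [[-0.003,0.0005,0],[0,0,0]],
  [[-0.003,0.0005,0.003],[0,0,0]],
  [[-0.003,0.0005,0.003],[0,0,0]],
])

```text
time: 10.37
tool_pos: [0.4833, -0.0369, 0.0798]
orientation: [0.072, 0.997, 0.001, 0.0]
wrist_force: [3.0, 1.3, 0.4]
width: 0.318
grip_force: 69.0
```

>>> apply_moves([
  [[0,0,0.004],[0,0,0]],
  [[0,0,0.007],[0,0,0]],
  [[0,0,0.007],[0,0,0]],
])

```text
time: 10.62
tool_pos: [0.4831, -0.037, 0.0773]
orientation: [0.072, 0.997, 0.001, -0.0]
wrist_force: [2.7, 1.1, -3.2]
width: 0.316
grip_force: 69.1
```

>>> apply_moves([
  [[-0.003,0,0.005],[0,0,0]],
  [[-0.003,0,0.01],[0,0,0]],
  [[-0.003,0,0.014],[0,0,0]],
  [[-0.003,0,0.014],[0,0,0]],
])

```text
time: 10.95
tool_pos: [0.4833, -0.0372, 0.073]
orientation: [0.072, 0.997, 0.001, -0.001]
wrist_force: [-0.7, -0.4, 1.9]
width: 0.318
grip_force: 69.3
```

>>> apply_moves([
  [[0,0,0.005],[0,0,0]],
  [[0,0,0.01],[0,0,0]],
  [[0,0,0.01],[0,0,0]],
])

```text
time: 11.2
tool_pos: [0.4835, -0.0372, 0.0703]
orientation: [0.072, 0.997, 0.001, -0.0]
wrist_force: [-1.8, 0.6, 5.6]
width: 0.309
grip_force: 69.6
```

>>> apply_moves([
  [[0,0,0.005],[0,0,0]],
  [[0,0,0.008],[0,0,0]],
  [[0,0,0.008],[0,0,0]],
  [[0,0,0.008],[0,0,0]],
])

```text
time: 11.53
tool_pos: [0.4837, -0.0373, 0.0693]
orientation: [0.072, 0.997, 0.001, 0.0]
wrist_force: [-7.2, 1.2, 26.2]
width: 0.31
grip_force: 72.6
```

>>> apply_moves([
  [[0.001,0,0.005],[0,0,0]],
  [[0.001,0,0.008],[0,0,0]],
  [[0.001,0,0.008],[0,0,0]],
  [[0.001,0,0.008],[0,0,0]],
])

```text
time: 11.87
tool_pos: [0.4839, -0.0373, 0.0688]
orientation: [0.072, 0.997, 0.001, 0.001]
wrist_force: [-13.1, 1.7, 58.5]
width: 0.313
grip_force: 76.4
```

>>> apply_moves([
  [[0.003,0,-0.008],[0,0,0]],
  [[0.003,0,-0.008],[0,0,0]],
  [[0.003,0,-0.008],[0,0,0]],
  [[0.003,0,-0.008],[0,0,0]],
  [[0.003,0,-0.008],[0,0,0]],
  [[0.003,0,-0.008],[0,0,0]],
])

```text
time: 12.37
tool_pos: [0.4835, -0.0372, 0.0693]
orientation: [0.072, 0.997, 0.001, 0.001]
wrist_force: [-3.2, 0.2, 22.2]
width: 0.312
grip_force: 71.4
```

```bash
python3 - <<'E'
from h import *
o=monitor.get_obs();print(o["time"],o["tool_pos"],o["wrist_force"])
t=[]
for n in("scene","side"):
    im=imaging.grab_frame(n);c=proj(n,[np.array(o["tool_pos"])-[0,0,.01]])[0].astype(int)
    t.append(cv2.resize(im[c[1]-37:c[1]+38,c[0]-25:c[0]+25,::-1],(400,600),interpolation=2))
cv2.imwrite("pics/e.png",np.hstack(t));print(monitor.get_obs()["wrist_force"])
E
```

```text
12.3667 [ 0.48350376 -0.03721793  0.06931062] [-3.1875642   0.21015659 22.2272902 ]
[-3.94701233  0.31599965 22.80817554]
```

View pics/e.png

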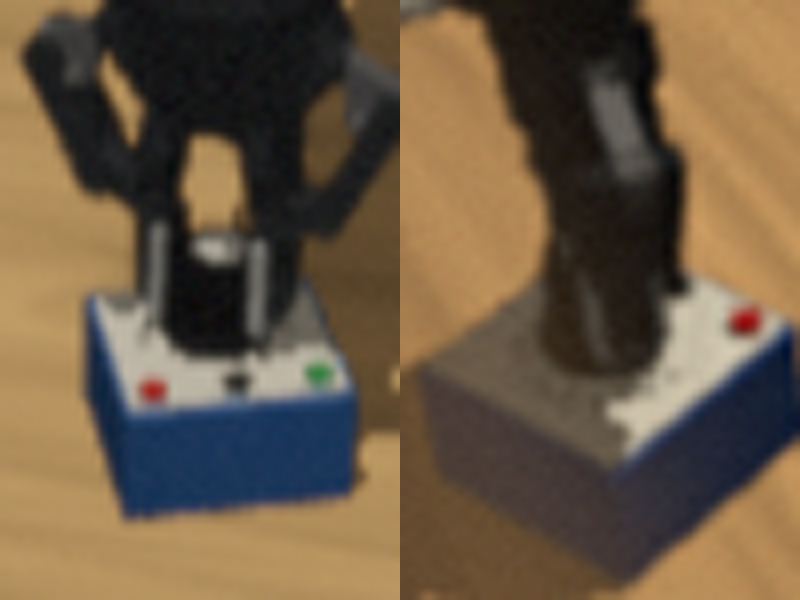

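The knob sits low and upright on the module (skirt at about (213,345) in the left half). The washer is covered, and the tool presses with about 22 N at a stiff stop.

```bash
python3 -c "
from bench import ctrl
print(ctrl.sign_off())"
```

```text
the job is handed in; nothing more can be done
None
```

The knob cap is clicked onto the bare stud and seated against a hard stop, with the arm still gripping it and pressing down at about 22 N; I handed the job in at about 12.5 s, and the hand-in gave no verdict.

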